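Fit the fine blade cassette to the chip cutter

ROBOT

A 7-joint arm with a two-finger parallel gripper is mounted at the origin on the work surface; the furniture and walls round the work are solid. World frame = base frame: x ahead of the robot, y to its left, z up, the work surface at z = 0. Lengths are in m, angles in rad, forces in N, time in s.
With the tool pointing down it reaches from about 0.425 to 1.025 m from the base axis. Payload 9.4 kg.
Tool frame: the origin (TCP) lies between the finger pads; the fingertips stand 11 mm ahead of it and the grasp point (between the pads) lies 8 mm behind it (manip.tip_reach is the distance from the TCP to the fingertips, in m); z points along the fingers, y is the line along which they close (so a half turn about z gives the same grasp; the last joint's range is limited). The gripper opens to 93 mm and grips with 3 to 60 N. Pads are 15 mm wide; open, the fingers measure 128 mm over their backs; the gripper's body (75 mm by 188 mm) begins 65 mm behind the grasp point.
Start: joints at [1.055, 0.599, -0.003, 1.599, 0.002, 0.943, -0.08], TCP at [0.308, -0.656, 0.23] pointing down, gripper open.
Joint ranges: [-2.57, 2.57], [-0.35, 1.97], [-1.29, 1.29], [0.11, 2.56], [-1.05, 4.19], [0.11, 1.86], [-2.63, 2.63]. Speed limits (rad/s): [2.22, 2.22, 3.01, 3.01, 3.14, 3.14, 3.14].

INTERFACE

Orientations are given as a rotation vector (axis times angle).
In Python, from station import manip, imaging, hand_in gives the robot as it stands.
- The arm moves only by the tool jog_arm, never from a script. Its argument "commands" is a list of rows, each a list of 3 entries, a list of its own where there are three numbers: the turn, a rotation vector about the tool's x, y, z in degrees, then the shift along the tool's x, y, z in mm, then the closure, from -1 (fully open) to 1 (shut). In form: [[[rx, ry, rz], [tx, ty, tz], jaw], ...]. A call has exactly 5 rows; each row is the pose to reach, as a shift and turn from the pose commanded when the call began, along the tool's axes at that moment; what a row does not reach only later rows make up. A row lasts 1/10 s, in which the tool goes at most 50 mm and 8.59 degrees, less where a joint would pass 70% of its speed; a pose out of reach is approached as far as the arm can. A call with a gripper value outside its range is refused whole. The fingers move at their own pace and stop on an object; "force" is the grip in N (left out, the last holds). Time passes only in rows, so rows that repeat a pose let the fingers close, or fill a call up. It gives the time, the measured TCP pose, the force, the opening and the grip force at its end, in the units of the state.
- manip.sense(): the state, without advancing time (a new reading comes with each control period).
- imaging.snapshot(name): name is "side" or "top" or "wrist"; returns a dict with "color" (480x640x3 uint8, blue, green, red), "depth" (480x640 float32, m along the optical axis (not along the pixel's ray), 0 where there is no reading), "K" (3x3 intrinsics, pixels), "origin" and "attitude" of the camera in the world. Camera axes: x right, y down, z forward; pixel columns grow to the right and rows downward; lengths in m; the calibration is good to about 2 mm. The wrist camera is an equidistant fisheye: a pixel r from the principal point sees the ray r / f radians off the axis. A picture is of the moment at which its call begins.
- hand_in(): hands the job in; it is judged then, once.
The state is a dict: "t": time; "joints": joint angles; "joint_vel": joint speeds; "effort": joint torques, N m; "position": TCP position; "orientation": TCP orientation; "contact_force": force on the tool from outside, world axes, zero at the start; "torque": the same for the moment, N m; "width": opening from 0.0 (shut) to 1.0 (fully open); "grasp_force": force on a finger pad.
Only numpy, scipy, OpenCV 4.12 (cv2) and the standard library are available. Lean on these libraries where they do the work, as an engineer would, in place of code of your own. Each camera call takes 0.05 s, during which the arm holds its last target. There are 200 camera calls.

TASK

Fit the fine-cut blade cassette (red pull tab) to the chip cutter: tip it outward by its tab from under the rack's top rail, lift it out, and lower it between the cutter's two side channels with the tab facing out of the front. Shuffle it gently from side to side, without forcing it, until its foot drops over the locating key and it stands fully home on the floor of the well; then let go and swing the wire bail forward and down until its blue bar rests on top of the cassette. Leave the other two cassettes in the rack and do not disturb the jars, the mug or the timer.

Things in the scene. Friction and masses are not known exactly. Their poses are not given: they have to be found in the camera images.
- fine_cassette: blade cassette to fit: upright white frame 72 wide (y) x 104 high (z) x 16 thick (x), 0.08 to 0.17 kg, fine steel grid, RED pull tab. Origin: middle of its underside; z up, front -x. The tab is an upright fin on the front face on the middle line: 12 mm thick in y, x = -8 to -44 mm, z = 66 to 100 mm
- fine_tab (a point): point to pinch on the red tab, fingers closing along the cassette's y: 31 mm in front of the cassette's middle plane (x = -31), 84 mm above its underside
- fine_notch (a point): middle of the notch in the fine cassette's foot, at y = +14 mm on its underside: 14 mm wide in y (+7 to +21), 10 mm high, right through the thickness; the rest of the foot is flat
- medium_cassette: same cassette with a coarser grid and a YELLOW tab, stays in the rack. Frame and sizes as fine_cassette
- coarse_cassette: same cassette with the coarsest grid and a GREEN tab, stays in the rack. Frame and sizes as fine_cassette
- cassette_rack: fixed grey rack, 240 wide (y) x 62 deep x 120 high. Origin: on the worktop under the middle of the row; z up, open front -x. Three cassettes stand in it side by side, 75 mm apart in any order, 3 mm between them, tabs to the front, z axes up. Walls 5 mm thick at both ends
- rack_floor (a point): middle of the row on the rack's floor, 8 mm above the rack's origin; axes as the rack. Cassettes stand here with about 2 mm play in x each way, between a kerb in front (x = -14 to -10 mm, 8 mm above this floor), behind which a tipped cassette's foot pivots, and the back board (face at x = +10 mm)
- rack_rail (a point): middle of the front lower edge of the rack's top rail: 8 mm in front of the row's middle, 107 mm above the rack's floor, 3 mm above the cassettes' tops; the rail is 5 mm thick. No cassette can be lifted straight up: tipped 8 degrees or more to the front its top clears the rail (12 to 14 gives room); then it lifts over the kerb and out to the front
- chip_cutter: fixed chip cutter, 132 wide (y) x 300 long (base x = -50 to +200 mm). Origin: on the worktop under the middle of the cassette well; z up, front (where the chips come out) -x. Behind the well a trough and pusher 92 mm high, two posts to 101 mm at x = +168 mm, and a fixed lever leaning back from there to 198 mm high at x = +250 mm
- well_floor (a point): middle of the flat floor of the cassette well, 36 mm above the worktop; axes as the cutter, and as the cassette's when fitted. Two side channels 58 mm high above it: 86 mm apart in y, 22 mm wide in x (a loose fit), open above; their 6 mm lips in front and behind cover |y| = 26 to 50 mm; between them the front is open for the tab
- key_nominal (a point): nominal place of the locating key's middle on the well floor (y = +14 mm): a fixed steel bar 10 mm wide in y, 9 mm high, right across the well in x. Screwed on through slots, it really sits up to 4.5 mm to either side (y). On it a cassette stands 9 mm proud; shuffled sideways till its notch is over it (2 mm play each way) it drops to the floor
- bail (a joint): angle of the wire bail (rad), a U of wire on a stiff hinge that stays where it is left (about 1 N at the bar moves it). 0 = swung right back, 0.838 = upright, grows as it swings forward over the cassette; with the cassette fully home the bar meets its top at about 1.68, with the cassette 9 mm proud already at 1.50. Starts from 0 to 0.35
- bail_bar (a point): middle of the bail's blue bar: 60 mm long in the cutter's y, 8 mm thick; the wire legs go down to the hinge at y = -50 and +50 mm, 74 mm from the bar. Push it forward along its arc with a fingertip behind it to about 1.55 or more, then press it down from above; pressed from above much earlier it jams by friction
- bail_hinge (a point): middle of the bail's hinge line (along the cutter's y): 55 mm behind the middle of the well, 95 mm above the worktop; with the bail fully closed the bar is 49 mm above this line and 55 mm in front of it
- spice_jar: spice jar, 45 across x 105 high, standing; origin at the middle of its underside. Leave alone
- mug: white mug, 83 x 115 (with handle) x 86 high, standing; origin under the middle of cup and handle together. Leave alone
- flour_jar: big jar with green lid, 89 across x 137 high, standing; origin at the middle of its underside. Leave alone
- timer: white and red kitchen timer, 68 across x 57 high; origin at the middle of its underside. Leave alone
Not all that is in view belongs to the job. What is shaped like the medium_cassette but purple is not meant.

How it is judged:
On the way, in this order (a step that is already met when the one before it is completed fails the run):
1. the red-tabbed cassette is tipped outward by its top, its foot still on the rack's floor behind the kerb (angle between fine_cassette's own z axis and vertical above 0.11 rad and z of fine_cassette in the frame of rack_floor below 0.012 m and x of fine_cassette in the frame of rack_floor above -0.02 m), for 0.05 s.
2. it is lifted clear of the rack (z of fine_cassette in the frame of rack_floor above 0.03 m), for 0.1 s.
3. it stands home on the floor of the well while the bail is still open (z of fine_cassette in the frame of well_floor below 0.003 m and horizontal distance between fine_cassette and well_floor below 0.0105 m and angle between fine_cassette's own z axis and vertical below 0.07 rad and value of joint bail below 1.4 rad), for 0.2 s.
At the end, for the whole second after the job is handed in: Red cassette in the well, tab to the front: underside within 3 mm of the floor, upright within 4 degrees, within 6 mm (x), 8.5 mm (y) of the well's middle, at rest, released; bail down on it (above 1.635). Other two cassettes within 20 mm of their start, upright within 6 degrees (z of fine_cassette in the frame of well_floor between -0.003 and 0.003 m and x of fine_cassette in the frame of well_floor between -0.006 and 0.006 m and y of fine_cassette in the frame of well_floor between -0.0085 and 0.0085 m and angle between fine_cassette's own z axis and vertical below 0.07 rad and x of fine_tab in the frame of well_floor below -0.02 m and value of joint bail above 1.635 rad and linear speed of fine_cassette below 0.02 m/s and contact force between fine_cassette and the fingers below 0.2 N and distance of each of medium_cassette, coarse_cassette from where it was at the start of the episode below 0.02 m and angle between each of medium_cassette, coarse_cassette's own z axis and vertical below 0.1 rad); the robot touches nothing.
It fails at once if a cassette with the yellow or green tab is dragged from its place (over 20 mm) or tipped over (distance of any of medium_cassette, coarse_cassette from where it was at the start of the episode above 0.02 m or angle between any of medium_cassette, coarse_cassette's own z axis and vertical above 0.2 rad).
It fails at once if the spice jar, mug, big jar or timer is shoved over 30 mm or knocked over (distance of any of spice_jar, mug, flour_jar, timer from where it was at the start of the episode above 0.03 m or angle between any of spice_jar, mug, flour_jar, timer's own z axis and vertical above 0.35 rad).
It fails at once if the cassette is forced hard in the cutter (over 90 N) (contact force between fine_cassette and chip_cutter above 90 N).
It also fails if it takes over 58 s, if anything falls off the work surface, if the arm or the gripper's body presses on something with over 40 N, if the wrist force passes 120 N, or if a joint passes its speed limit or range.

## Working session

There is one attempt and no reset: what is moved stays moved. The work goes in short steps, Python scripts to look and compute and a tool call to move; the robot and the scene stay as the last step left them, time stands still between calls to the robot, and variables do not carry over. Pictures are saved under pics/ and viewed, at most 10 in all, crops included, and the job is handed in when it is done.

Besides the shell and the picture viewer there is one more tool, called after "Request:" as name([rows], argument=value, ...), one row to a line, values as JSON. jog_arm: Moves the arm, as the interface text tells. Its arguments: {"type":"object","properties":{"commands":{"type":"array","items":{"type":"array"}},"force":{"type":"number"}},"required":["commands"]}

```bash
mkdir -p pics; ls; cat > h.py <<'E'
import numpy as np,cv2
from station import manip,imaging
from scipy.spatial.transform import Rotation as R
def att(s):
    a=np.array(s["attitude"],float)
    if a.shape==(3,3): return a
    return R.from_rotvec(a).as_matrix() if a.size==3 else R.from_quat(a).as_matrix()
def cloud(s):
    K=np.array(s["K"]);d=s["depth"];v,u=np.indices(d.shape)
    p=np.stack([(u-K[0,2])/K[0,0]*d,(v-K[1,2])/K[1,1]*d,d],-1)
    w=p@att(s).T+np.array(s["origin"]); w[d==0]=np.nan
    return w
E
python3 - <<'E'
from h import *
print(manip.sense(),manip.tip_reach)
for n in("side","top"):
    s=imaging.snapshot(n);cv2.imwrite(f"pics/{n}0.png",s["color"]);np.savez(f"{n}0.npz",**s)
    print(n,s["K"],s["origin"],s["attitude"])
E
```

```text
pics
{'t': 0.0, 'joints': array([ 1.05532613,  0.60015759, -0.00253927,  1.60010731,  0.00184586,
        0.94291792, -0.07981265]), 'joint_vel': array([-0.00154426, -0.00040349, -0.00019379,  0.00020663,  0.00052335,
       -0.00129682,  0.00024289]), 'effort': array([ 1.19274166e-03, -7.65064001e+01,  1.49744309e+00, -2.52347106e+01,
       -5.24763996e-02,  1.69622182e-02,  1.79263875e-04]), 'position': array([ 0.30777217, -0.6559138 ,  0.22874464]), 'orientation': array([-3.06480508e+00, -6.83483235e-01,  8.21918193e-04]), 'contact_force': array([-0.15962397, -0.21683351, -0.64865475]), 'torque': array([ 0.0009904 , -0.00423084, -0.00126133]), 'grasp_force': 0.0, 'width': 0.9988239516556633} 0.011
side [[587.76881002   0.         318.07809989]
 [  0.         587.76881002 244.06460226]
 [  0.           0.           1.        ]] [-0.33756786  0.29072074  1.42956912] [-1.53655661  2.22257676 -0.71658426]
top [[525.91412367   0.         322.8032463 ]
 [  0.         525.91412367 245.3380234 ]
 [  0.           0.           1.        ]] [ 0.34505021 -0.04945245  1.41822468] [-2.13919706  2.1513445  -0.17290247]
```

View pics/side0.png

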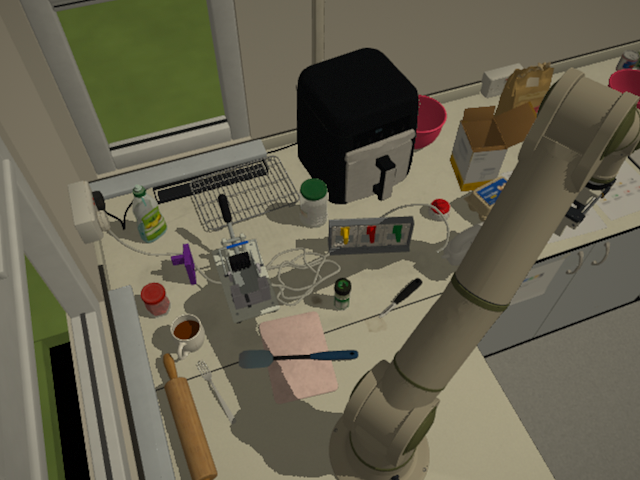

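View pics/top0.png

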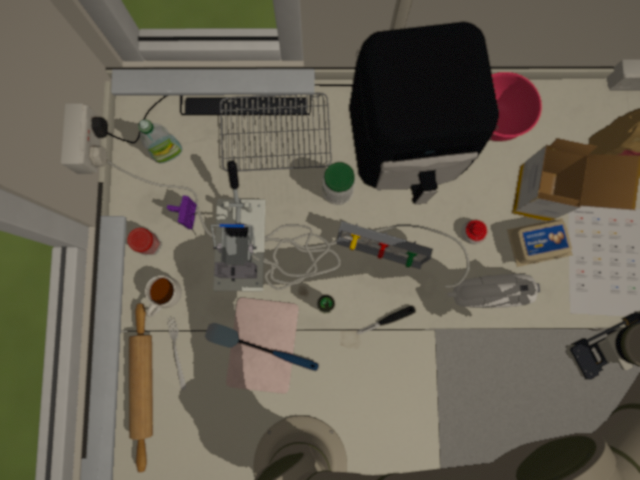

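Side view: rack at (370,235), with yellow (346,235), red (371,234) and green (397,232) tabs; cutter at (243,270), blue bar near (237,244). Top view: rack yawed, red tab (383,250), cutter (238,250), air fryer handle (425,187), spice jar (326,303), flour jar (339,182).

```bash
cat > m.py <<'E'
from h import *
S={n:dict(np.load(n+"0.npz")) for n in("side","top")}
def comps(n,m,minA=8):
    w=cloud(S[n]);k,l,st,c=cv2.connectedComponentsWithStats(m.astype(np.uint8))
    for i in range(1,k):
        if st[i,4]>=minA:
            p=w[l==i];p=p[~np.isnan(p[:,0])]
            if len(p): print(n,c[i].round(1),st[i,4],"med",np.median(p,0).round(4),"min",p.min(0).round(3),"max",p.max(0).round(3))
for n in S:
    hsv=cv2.cvtColor(S[n]["color"],cv2.COLOR_BGR2HSV);H,s,V=[hsv[...,i].astype(int) for i in range(3)]
    box=np.zeros(H.shape,bool)
    if n=="top": box[190:300,200:440]=1
    else: box[190:330,200:420]=1
    for nm,m in dict(red=((H<8)|(H>172)),yel=(H>20)&(H<32),grn=(H>45)&(H<85),blue=(H>98)&(H<125)).items():
        print(nm);comps(n,m&(s>140)&(V>50)&box)
a=S["top"]["color"][190:300,200:440];b=S["side"]["color"][200:330,200:420]
a=cv2.resize(a,None,fx=2.5,fy=2.5,interpolation=2);b=cv2.resize(b,(600,355-0),interpolation=2)
o=np.zeros((600,600,3),np.uint8);o[:275]=a[:275,:600];o[275:]=b[:325];cv2.imwrite("pics/crop.png",o)
E
python3 m.py
```

```text
red
side [371.1 232.7] 111 med [ 0.5385 -0.2048  0.1029] min [ 0.514 -0.224  0.063] max [ 0.555 -0.195  0.111]
yel
side [344.8 233.5] 118 med [ 0.5648 -0.1336  0.103 ] min [ 0.534 -0.151  0.029] max [ 0.583 -0.125  0.114]
grn
side [313.7 193.2] 165 med [ 0.6999 -0.0931  0.1358] min [ 0.678 -0.127  0.128] max [ 0.726 -0.063  0.143]
side [398.5 231.1] 31 med [ 0.508  -0.2779  0.1052] min [ 0.492 -0.284  0.1  ] max [ 0.524 -0.27   0.11 ]
side [341.8 283.4] 40 med [ 0.407  -0.0609  0.1041] min [ 0.392 -0.079  0.1  ] max [ 0.419 -0.051  0.109]
side [344.  300.1] 8 med [ 0.38   -0.0602  0.0581] min [ 0.378 -0.07   0.056] max [ 0.383 -0.055  0.066]
blue
side [236.7 244.2] 49 med [0.59   0.1662 0.1535] min [0.584 0.136 0.07 ] max [0.655 0.193 0.163]
red
top [381.7 249.4] 86 med [ 0.5365 -0.2087  0.107 ] min [ 0.517 -0.223  0.078] max [ 0.552 -0.199  0.115]
yel
top [353.7 241.2] 101 med [ 0.5603 -0.1377  0.1068] min [ 0.539 -0.153  0.006] max [ 0.576 -0.127  0.119]
grn
top [410.2 258.9] 45 med [ 0.5119 -0.2794  0.1072] min [ 0.496 -0.292  0.093] max [ 0.527 -0.272  0.113]
top [325.7 298.5] 11 med [ 0.4128 -0.0674  0.1038] min [ 0.413 -0.075  0.101] max [ 0.415 -0.057  0.108]
blue
top [231.9 225.5] 82 med [0.5916 0.165  0.1539] min [0.588 0.134 0.081] max [0.601 0.191 0.164]
```

View pics/crop.png

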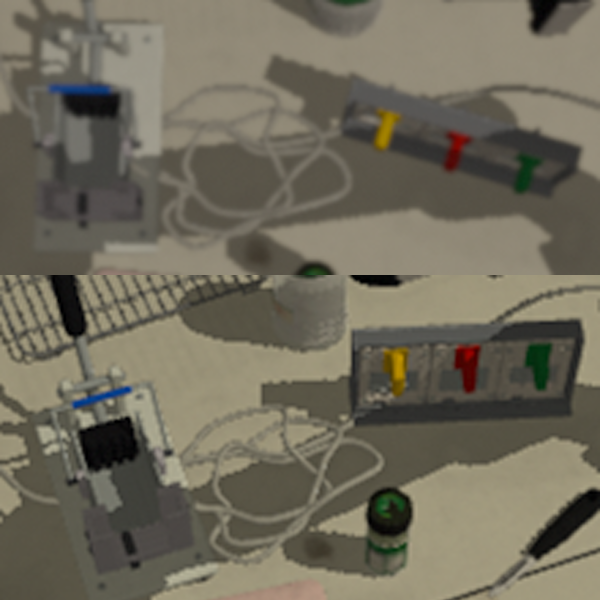

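Crop: top half shows the rack with its rail's top edge and the red tab in the middle; bottom half shows the bail leaning back behind the black pusher, and the channel blocks at the cutter's front end (crop (90,205)). Now I'll measure the cutter and rack frames from depth.

```bash
cat > m2.py <<'E'
from h import *
S={n:dict(np.load(n+"0.npz")) for n in("side","top")}
out=[]
for n in S:
    w=cloud(S[n]).reshape(-1,3);col=S[n]["color"].reshape(-1,3)
    # rack rail top z~0.12
    m=(abs(w[:,2]-.12)<.006)&(w[:,0]>.45)&(w[:,0]<.64)&(w[:,1]>-.36)&(w[:,1]<-.08)
    r=cv2.minAreaRect(w[m][:,:2].astype(np.float32)*1000);print(n,"rail",m.sum(),r,np.median(w[m],0))
    for lo,hi,nm in((.085,.105,"chan"),(.004,.03,"base")):
        m=(w[:,2]>lo)&(w[:,2]<hi)&(w[:,0]>.40)&(w[:,0]<.56)&(w[:,1]>.08)&(w[:,1]<.26)
        if m.sum()>5: print(n,nm,m.sum(),cv2.minAreaRect(w[m][:,:2].astype(np.float32)*1000),np.median(w[m],0).round(3))
    im=np.full((300,300,3),0,np.uint8)  # 1mm/px height map x .42...72, y .02..0.32
    hm=np.zeros((300,300),np.float32)
    for p in w[(w[:,0]>.4)&(w[:,0]<.7)&(w[:,1]>.01)&(w[:,1]<.31)]:
        i=int((.7-p[0])*1000);j=int((.31-p[1])*1000)
        hm[max(0,i-1):i+2,max(0,j-1):j+2]=np.maximum(hm[max(0,i-1):i+2,max(0,j-1):j+2],p[2])
    out.append(cv2.applyColorMap(np.clip(hm*1500,0,255).astype(np.uint8),cv2.COLORMAP_JET))
cv2.imwrite("pics/hm.png",cv2.resize(np.hstack(out),(800,400)))
# bar ends
for n in S:
    hsv=cv2.cvtColor(S[n]["color"],cv2.COLOR_BGR2HSV);H,s,V=[hsv[...,i].astype(int) for i in range(3)]
    w=cloud(S[n]);m=(H>98)&(H<125)&(s>120)&(V>50)&(w[...,2]>.135)&(w[...,0]<.62)&(w[...,0]>.56)&(w[...,1]>.1)&(w[...,1]<.22)
    p=w[m];q=p[:,:2];d=np.polyfit(q[:,1],q[:,0],1);print(n,"bar",len(p),p.mean(0).round(4),q[:,1].min(),q[:,1].max(),"slope dx/dy",d[0],"cx",np.polyval(d,(q[:,1].min()+q[:,1].max())/2))
E
python3 m2.py
```

```text
side rail 568 ((554.2677612304688, -226.1478271484375), (258.5229187011719, 74.65608978271484), 83.72762298583984) [ 0.55933084 -0.2142298   0.11850142]
side chan 298 ((514.0703125, 166.01089477539062), (92.06879425048828, 108.97775268554688), 0.4539550244808197) [0.504 0.14  0.093]
side base 1297 ((480.04388427734375, 169.83094787597656), (179.64907836914062, 159.81484985351562), 89.99114990234375) [0.459 0.161 0.022]
top rail 895 ((569.9833374023438, -226.9991455078125), (257.1249084472656, 76.20683288574219), 77.63835906982422) [ 0.56102997 -0.22053155  0.11974001]
top chan 340 ((516.8510131835938, 165.87457275390625), (110.57389068603516, 87.66621398925781), 87.84844970703125) [0.508 0.191 0.095]
top base 1457 ((479.66766357421875, 170.12515258789062), (159.73435974121094, 179.38482666015625), 0.16562403738498688) [0.46  0.138 0.023]
side bar 47 [0.5894 0.1659 0.1545] 0.1373267943068706 0.19330084549406087 slope dx/dy -0.0015498138720084207 cx 0.5894337279172166
top bar 68 [0.5912 0.1627 0.1556] 0.13407773127434996 0.19050161722210462 slope dx/dy 0.019943284759440977 cx 0.5912182039794189
```

View pics/hm.png

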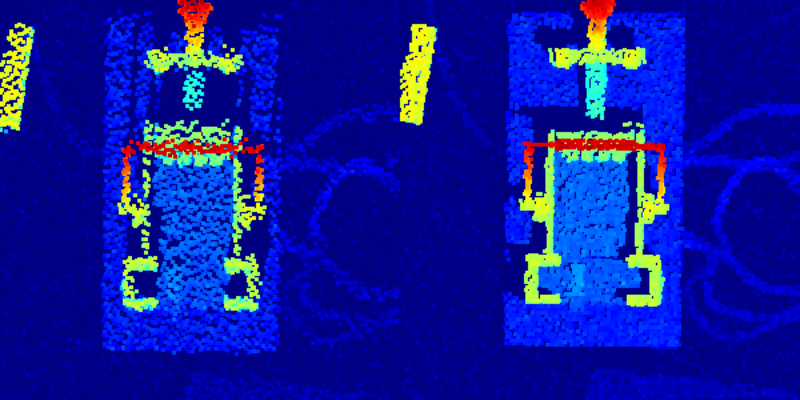

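Height map: cutter base spans y≈.097–.231, x≈.44–.69, channels at x≈.473–.508, hinge ears x≈.546 – consistent with a well middle near (.490,.164) and yaw about -1°. I'll refine it and the rack/red cassette.

```bash
cat > m3.py <<'E'
from h import *
S={n:dict(np.load(n+"0.npz")) for n in("side","top")}
def edge(p,ax,q,lo,hi,step=.006):
    "edge coordinate (quantile q of axis ax) as line along other axis"
    o=1-ax;xs=np.arange(lo,hi,step);P=[]
    for a in xs:
        k=p[(p[:,o]>=a)&(p[:,o]<a+step),ax]
        if len(k)>2:P.append((a+step/2,np.quantile(k,q)))
    P=np.array(P);f=np.polyfit(P[:,0],P[:,1],1);r=P[:,1]-np.polyval(f,P[:,0]);P=P[abs(r)<.003];f=np.polyfit(P[:,0],P[:,1],1)
    return f
for n in S:
    w=cloud(S[n]).reshape(-1,3)
    ch=w[(w[:,2]>.086)&(w[:,2]<.102)&(w[:,0]>.455)&(w[:,0]<.52)&(w[:,1]>.1)&(w[:,1]<.23)]
    print(n,"chan x",np.quantile(ch[:,0],[.02,.98]),"y",np.quantile(ch[:,1],[.02,.98]))
    b=w[(w[:,2]>.012)&(w[:,2]<.035)&(w[:,0]>.42)&(w[:,0]<.72)&(w[:,1]>.09)&(w[:,1]<.25)]
    L=edge(b,1,.99,.45,.68);Rr=edge(b,1,.01,.45,.68);F=edge(b,0,.01,.11,.22)
    print(" base z",np.median(b[:,2]),"slopes",L[0],Rr[0],F[0],"y at .49",np.polyval(L,.49),np.polyval(Rr,.49),"x front",np.polyval(F,.164))
    lo=w[(w[:,2]>.03)&(w[:,2]<.042)&(w[:,0]>.478)&(w[:,0]<.503)&(w[:,1]>.12)&(w[:,1]<.21)]
    print(" well floor",len(lo),np.median(lo,0))
    hi=w[(w[:,2]>.042)&(w[:,2]<.06)&(w[:,0]>.478)&(w[:,0]<.503)&(w[:,1]>.12)&(w[:,1]<.21)]
    if len(hi): print(" key?",len(hi),np.median(hi,0),np.quantile(hi[:,1],[.05,.25,.75,.95]))
    # rack: rotate to row frame, rail & tabs
    yd=np.array([.345,.939]);yd/=np.linalg.norm(yd);xd=np.array([yd[1],-yd[0]])
    rk=w[(w[:,2]>.113)&(w[:,2]<.127)&(w[:,0]>.45)&(w[:,0]<.66)&(w[:,1]>-.37)&(w[:,1]<-.07)]
    for a in (0,):
        q=np.c_[(rk[:,:2]-[.55,-.21])@xd,(rk[:,:2]-[.55,-.21])@yd]
        f=edge(q,0,.03,-.1,.1);g=edge(q,0,.97,-.1,.1);print(" rail front slope/int",f,"back",g,"ends",np.quantile(q[:,1],[.01,.99]))
    hsv=cv2.cvtColor(S[n]["color"],cv2.COLOR_BGR2HSV).reshape(-1,3).astype(int)
    for nm,m in dict(red=(hsv[:,0]<8)|(hsv[:,0]>172),yel=(hsv[:,0]>20)&(hsv[:,0]<32),grn=(hsv[:,0]>50)&(hsv[:,0]<85)).items():
        m=m&(hsv[:,1]>110)&(w[:,2]>.098)&(w[:,2]<.125)&(w[:,0]>.48)&(w[:,0]<.6)&(w[:,1]>-.3)&(w[:,1]<-.1)
        q=np.c_[(w[m][:,:2]-[.55,-.21])@xd,(w[m][:,:2]-[.55,-.21])@yd]
        print(" ",nm,m.sum(),"x",np.quantile(q[:,0],[.03,.97]).round(4),"y",np.quantile(q[:,1],[.03,.5,.97]).round(4),"z",np.median(w[m][:,2]),"slope y/x",np.polyfit(q[:,0],q[:,1],1)[0])
E
python3 m3.py
```

```text
side chan x [0.46915963 0.51574714] y [0.11780537 0.21605073]
 base z 0.025345407745555493 slopes -0.01149686950327461 0.005155312889562889 0.018190882271171004 y at .49 0.23088595100014184 0.10160072376334414 x front 0.43820737197898646
 well floor 128 [0.48953594 0.16307702 0.03561591]
 key? 33 [0.49677568 0.17829591 0.0473754 ] [0.13031807 0.14055954 0.18256903 0.19802595]
 rail front slope/int [-0.04413943 -0.00014095] back [-0.11501581  0.02620078] ends [-0.13389023  0.11539359]
  red 80 x [-0.0346  0.0044] y [-0.0119 -0.0023  0.0095] z 0.10526856301904441 slope y/x 0.049994642661917235
  yel 80 x [-0.0385  0.0002] y [0.0627 0.0721 0.0841] z 0.10631056388410465 slope y/x 0.0727805029159713
  grn 60 x [-0.0308  0.0042] y [-0.0841 -0.0769 -0.0667] z 0.10453974725273207 slope y/x 0.05949806029924226
top chan x [0.47185428 0.516451  ] y [0.11641357 0.21494662]
 base z 0.026038391452594123 slopes -0.006404456566589917 -0.004304733251884309 0.012203203817137754 y at .49 0.2282281784481901 0.09880953759026287 x front 0.44198180122121006
 well floor 213 [0.49128632 0.16681268 0.03585402]
 key? 47 [0.49013092 0.17774845 0.04652961] [0.15179494 0.1748726  0.19425206 0.20878218]
 rail front slope/int [-0.04561816  0.00233097] back [-0.04616053  0.02353345] ends [-0.13652465  0.11505703]
  red 82 x [-0.0321  0.0023] y [-0.0116 -0.0039  0.0032] z 0.10724369712444037 slope y/x 0.002951266567992354
  yel 84 x [-0.0362 -0.001 ] y [0.0636 0.0708 0.0796] z 0.10749642923646174 slope y/x 0.033219740348285946
  grn 70 x [-0.0293  0.0039] y [-0.0842 -0.0782 -0.072 ] z 0.10729554357791327 slope y/x 0.05226754433805642
```

```bash
cat > plan.py <<'E'
import sys
from h import *
def Rt(yaw,tilt=0):
    "tool down, fingers closing along cassette y; tilt = cassette leaning to its front (deg)"
    c=R.from_euler('ZY',[yaw,-tilt],degrees=True).as_matrix()
    b=c@np.diag([1,-1,-1.]); a=c@np.diag([-1,1,-1.])
    cur=R.from_rotvec(manip.sense()["orientation"]).as_matrix()
    return a if np.trace(a.T@cur)>np.trace(b.T@cur) else b
def delta(p,M):
    s=manip.sense();C=R.from_rotvec(s["orientation"]).as_matrix()
    rv=np.degrees(R.from_matrix(C.T@M).as_rotvec());sh=C.T@(np.array(p)-s["position"])*1000
    return rv.round(2),sh.round(1)
if __name__=="__main__":
    a=[float(v) for v in sys.argv[1:]]
    s=manip.sense();print("t",s["t"],"pos",s["position"].round(4),"F",s["contact_force"].round(1),"w",round(s["width"],3),"g",s["grasp_force"],"j",s["joints"].round(2))
    C=R.from_rotvec(s["orientation"]).as_matrix();print("toolx",C[:,0].round(3),"tooly",C[:,1].round(3))
    while a:
        x,y,z,yaw,tl=a[:5];a=a[5:];print((x,y,z,yaw,tl),delta((x,y,z),Rt(yaw,tl)))
E
python3 plan.py .41 -.43 .25 -17.6 0 .53 -.2064 .19 -17.6 0
```

```text
t 0.1 pos [ 0.3078 -0.656   0.2288] F [-0.6  0.3 -0.2] w 0.999 g 0.0 j [ 1.06  0.6  -0.    1.6   0.    0.94 -0.08]
toolx [ 0.905  0.425 -0.   ] tooly [ 0.425 -0.905 -0.001]
(0.41, -0.43, 0.25, -17.6, 0.0) (array([-7.000e-02,  4.000e-02,  4.275e+01]), array([ 188.5, -161.2,  -21. ]))
(0.53, -0.2064, 0.19, -17.6, 0.0) (array([-7.000e-02,  4.000e-02,  4.275e+01]), array([ 392.2, -312.5,   39.2]))
```

Request:
jog_arm([
  [[0,0,8],[38,-32,-10],0],
  [[0,0,16],[76,-64,-20],0],
  [[0,0,24],[114,-96,-25],0],
  [[0,0,32],[152,-128,-25],0],
  [[0,0,40],[190,-160,-25],0],
], force=15)

```text
t: 0.6
position: [0.4122, -0.4294, 0.2546]
orientation: [-3.114, 0.416, -0.0]
contact_force: [0.2, -0.2, -0.7]
width: 0.619
grasp_force: 0.0
```

```bash
python3 plan.py .53 -.2064 .17 -17.6 0
```

```text
t 0.6 pos [ 0.4122 -0.4294  0.2546] F [ 0.2 -0.2 -0.7] w 0.619 g 0.0 j [ 0.58  0.42  0.18  1.89 -0.1   0.84 -1.02]
toolx [ 0.965 -0.262  0.   ] tooly [-0.262 -0.965 -0.   ]
(0.53, -0.2064, 0.17, -17.6, 0.0) (array([-0.01, -0.01,  2.4 ]), array([  55.1, -246.1,   84.7]))
```

Request:
jog_arm([
  [[0,0,1],[10,-48,5],0],
  [[0,0,2],[21,-96,10],0],
  [[0,0,2.4],[32,-144,20],0],
  [[0,0,2.4],[43,-192,30],0],
  [[0,0,2.4],[53,-238,45],0],
])

```text
t: 1.1
position: [0.525, -0.213, 0.2097]
orientation: [3.106, -0.471, 0.002]
contact_force: [0.9, -0.7, 0.0]
width: 0.503
grasp_force: 0.0
```

```bash
python3 - <<'E'
from h import *
s=imaging.snapshot("wrist");cv2.imwrite("pics/w1.png",s["color"]);np.savez("w1.npz",**s);print(s["K"],s["origin"],s["attitude"])
E
python3 plan.py .53 -.2064 .086 -17.6 0
```

```text
[[371.64829954   0.         321.56489729]
 [  0.         371.64829954 237.93067317]
 [  0.           0.           1.        ]] [ 0.59846788 -0.23615662  0.36502003] [ 1.75287806 -2.3798878  -0.34111573]
t 1.15 pos [ 0.5281 -0.2038  0.2068] F [ 2.   6.6 -1.4] w 0.499 g 0.0 j [ 0.17  0.44  0.15  2.   -0.1   0.71 -1.49]
toolx [ 0.958 -0.287 -0.002] tooly [-0.287 -0.958 -0.005]
(0.53, -0.2064, 0.086, -17.6, 0.0) (array([-0.26,  0.12,  0.89]), array([  2.8,   2.5, 120.8]))
```

View pics/w1.png

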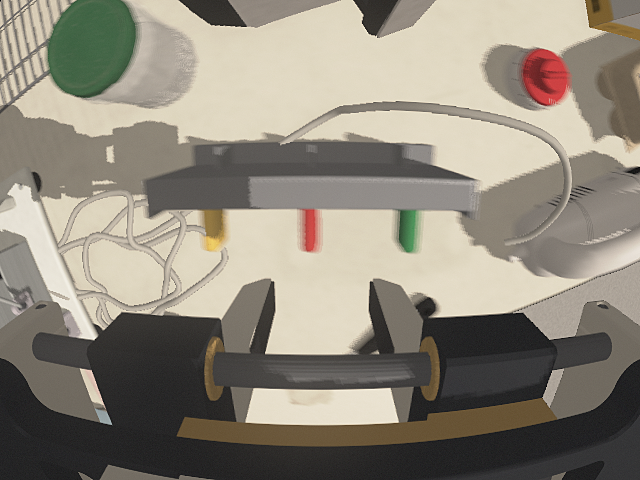

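Wrist view: the red tab runs (310,208)-(311,250), yellow (213,230), green (408,230), fingers at (265,290) and (380,290). The rack rail is near horizontal, so the yaw fits. I'll refine the tab positions with a still picture.

```bash
cat > wr.py <<'E'
from h import *
def rays(s,uv):
    K=s["K"];d=(np.array(uv,float)-[K[0,2],K[1,2]]);r=np.linalg.norm(d,axis=1,keepdims=True);th=r/K[0,0]
    v=np.c_[d/np.maximum(r,1e-9)*np.sin(th),np.cos(th)]
    return v@att(s).T
def plane(s,uv,z):
    v=rays(s,uv);o=np.array(s["origin"]);return o+v*((z-o[2])/v[:,2])[:,None]
E
python3 - <<'E'
from wr import *
s=imaging.snapshot("wrist");np.savez("w2.npz",**s)
hsv=cv2.cvtColor(s["color"],cv2.COLOR_BGR2HSV);H,S_,V=[hsv[...,i].astype(int) for i in range(3)]
box=np.zeros(H.shape,bool);box[195:280,180:440]=1
xd=np.array([.953,-.302]);yd=np.array([.302,.953])
for nm,m in dict(red=(H<8)|(H>172),yel=(H>15)&(H<32),grn=(H>45)&(H<85)).items():
    m=m&(S_>110)&(V>50)&box;v,u=np.nonzero(m);print(nm,len(u),u.min(),u.max(),v.min(),v.max())
    vb=v.max();ub=u[v>=vb-3];mid=u[v<vb-12]
    for row in (vb,vb-15,vb-30):
        k=u[v==row]
        if len(k): P=plane(s,[(k.min(),row),(k.max()+1,row)],.108);print("  row",row,k.min(),k.max(),P[:,:2].round(4).tolist(),"rackframe",((P[:,:2]-[.55,-.21])@np.c_[xd,yd]).round(4).tolist())
print(s["origin"],manip.sense()["position"])
E
python3 plan.py .53 -.2064 .086 -17.6 0
```

```text
red 709 319 336 211 253
  row 253 322 333 [[0.5199, -0.2012], [0.5174, -0.2094]] rackframe [[-0.0314, -0.0007], [-0.0312, -0.0093]]
  row 238 319 335 [[0.5313, -0.2023], [0.5278, -0.214]] rackframe [[-0.0201, 0.0016], [-0.0199, -0.0105]]
  row 223 319 335 [[0.5419, -0.2055], [0.5384, -0.217]] rackframe [[-0.0091, 0.0018], [-0.0089, -0.0102]]
yel 896 217 241 211 251
  row 251 220 232 [[0.5427, -0.1292], [0.5399, -0.1388]] rackframe [[-0.0314, 0.0748], [-0.0311, 0.0648]]
  row 236 219 241 [[0.5537, -0.1327], [0.5487, -0.1494]] rackframe [[-0.0198, 0.0748], [-0.0196, 0.0574]]
  row 221 217 240 [[0.5647, -0.1353], [0.5594, -0.1525]] rackframe [[-0.0085, 0.0756], [-0.0084, 0.0576]]
grn 532 412 437 213 254
  row 254 421 433 [[0.498, -0.2709], [0.495, -0.2806]] rackframe [[-0.0312, -0.0738], [-0.0311, -0.0839]]
  row 239 424 435 [[0.5087, -0.2755], [0.506, -0.2845]] rackframe [[-0.0196, -0.075], [-0.0195, -0.0842]]
  row 224 425 436 [[0.5195, -0.2787], [0.5169, -0.2875]] rackframe [[-0.0083, -0.0747], [-0.0081, -0.0839]]
[ 0.60202583 -0.2271811   0.36192852] [ 0.52640775 -0.20728286  0.207558  ]
t 1.2 pos [ 0.5264 -0.2073  0.2076] F [-0.7 -0.   0.6] w 0.499 g 0.0 j [ 0.17  0.44  0.15  2.   -0.1   0.72 -1.48]
toolx [ 0.958 -0.287 -0.003] tooly [-0.287 -0.958 -0.003]
(0.53, -0.2064, 0.086, -17.6, 0.0) (array([-0.17,  0.17,  0.91]), array([  3.5,  -1.5, 121.6]))
```

Request:
jog_arm([
  [[0,0,0.9],[5,-0.5,30],0],
  [[0,0,0.9],[5,-0.5,70],0],
  [[0,0,0.9],[5,-0.5,105],0],
  [[0,0,0.9],[5,-0.5,121],0],
  [[0,0,0.9],[5,-0.5,121],0],
])

```text
t: 1.7
position: [0.5273, -0.2158, 0.0862]
orientation: [-3.102, 0.496, 0.007]
contact_force: [0.2, -0.5, -0.0]
width: 0.5
grasp_force: 0.0
```

Request:
jog_arm([
  [[0,0,0],[0,0,0],0.5],
  [[0,0,0],[0,0,0],0.7],
  [[0,0,0],[0,0,0],1],
  [[0,0,0],[0,0,0],1],
  [[0,0,0],[0,0,0],1],
], force=25)

```text
t: 2.2
position: [0.5294, -0.2152, 0.0893]
orientation: [-3.102, 0.495, -0.001]
contact_force: [3.0, 5.6, -2.9]
width: 0.13
grasp_force: 25.0
```

```bash
python3 plan.py .531 -.2078 .086 -17.6 0
```

```text
t 2.2 pos [ 0.5294 -0.2152  0.0893] F [ 3.   5.6 -2.9] w 0.13 g 24.973094165325165 j [ 0.21  0.61  0.11  2.07 -0.14  0.46 -1.45]
toolx [ 0.95  -0.311  0.001] tooly [-0.311 -0.95  -0.001]
(0.531, -0.2078, 0.086, -17.6, 0.0) (array([-0.04, -0.05, -0.52]), array([-0.8, -7.6,  3.3]))
```

Request:
jog_arm([
  [[0,0,0],[0,-1,0],1],
  [[0,0,0],[0,-2,0],1],
  [[0,0,0],[0,-3,0],1],
  [[0,0,0],[0,-4,0],1],
  [[0,0,0],[0,-4,0],1],
])

```text
t: 2.7
position: [0.5299, -0.213, 0.0889]
orientation: [3.101, -0.497, 0.0]
contact_force: [-2.0, -3.0, 5.3]
width: 0.128
grasp_force: 24.9
```

```bash
python3 plan.py .531 -.2078 .086 -17.6 0
python3 - <<'E'
from wr import *
s=imaging.snapshot("wrist");np.savez("w3.npz",**s);cv2.imwrite("pics/w3.png",s["color"])
E
```

```text
t 2.7 pos [ 0.5299 -0.213   0.0889] F [-2.  -3.   5.3] w 0.128 g 24.947990477085114 j [ 0.21  0.62  0.11  2.07 -0.14  0.46 -1.46]
toolx [ 0.95  -0.313  0.   ] tooly [-0.313 -0.95   0.001]
(0.531, -0.2078, 0.086, -17.6, 0.0) (array([ 0.06, -0.02, -0.62]), array([-0.6, -5.3,  2.9]))
```

View pics/w3.png

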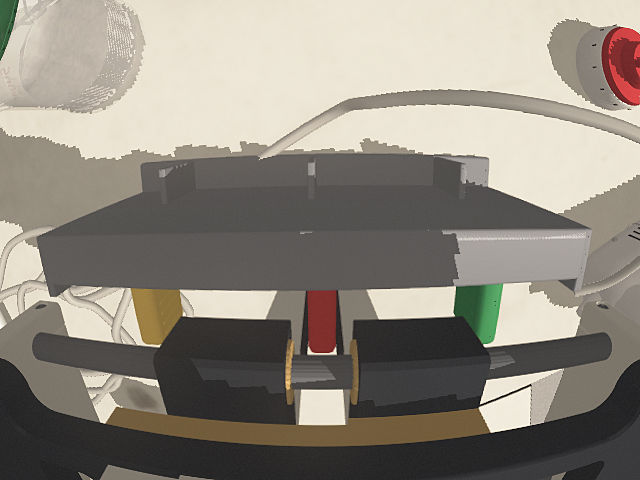

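The red tab (322,320) is held, centred between yellow (158,315) and green (478,313). Now tip it about its foot.

Request:
jog_arm([
  [[0,3.25,0],[-5,0,1.4],1],
  [[0,6.5,0],[-10,0,3],1],
  [[0,9.75,0],[-14.5,0,5],1],
  [[0,13,0],[-19,0,7],1],
  [[0,13,0],[-19,0,7],1],
], force=30)

```text
t: 3.25
position: [0.5155, -0.2029, 0.0831]
orientation: [3.071, -0.488, 0.306]
contact_force: [1.4, -0.3, -0.0]
width: 0.126
grasp_force: 30.0
```

```bash
python3 plan.py .4950 -.2015 .13 -17.6 13
python3 - <<'E'
from wr import *
s=imaging.snapshot("side");a=cv2.resize(s["color"][190:290,310:430],(600,500),interpolation=2);cv2.imwrite("pics/s3.png",a)
E
```

```text
t 3.25 pos [ 0.5155 -0.2029  0.0831] F [ 1.4 -0.3 -0. ] w 0.126 g 29.997803270816803 j [ 0.19  0.58  0.12  2.26 -0.62  0.13 -0.99]
toolx [ 0.932 -0.306  0.195] tooly [-0.309 -0.951 -0.014]
(0.495, -0.2015, 0.13, -17.6, 13.0) (array([-0.7 ,  1.75, -0.55]), array([-10.4,   4.3, -50. ]))
```

View pics/s3.png

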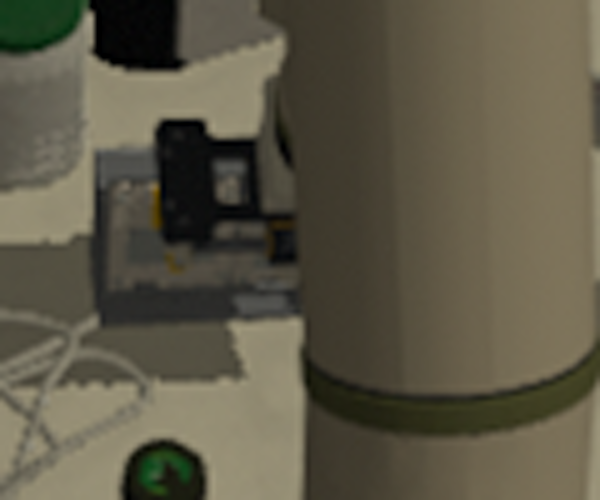

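The crop shows the gripper at the rack, with the arm hiding the red cassette; medium stays in place. Measured tilt is about 11° (joint 6 is near its limit), which is enough. Lift over the kerb and out.

Request:
jog_arm([
  [[0,0,0],[1.2,0,-6],1],
  [[0,0,0],[2.3,0,-12],1],
  [[0,0,0],[-1.4,0,-18.6],1],
  [[0,0,0],[-10,0,-26.5],1],
  [[0,0,0],[-21,0,-35],1],
])

```text
t: 3.8
position: [0.4878, -0.1936, 0.1136]
orientation: [3.073, -0.487, 0.302]
contact_force: [0.5, -0.8, -1.4]
width: 0.127
grasp_force: 30.0
```

```bash
python3 plan.py .455 -.18 .26 -17.6 0 .455 -.18 .26 -10 0
```

```text
t 3.8 pos [ 0.4878 -0.1936  0.1136] F [ 0.5 -0.8 -1.4] w 0.127 g 29.998891353607178 j [ 0.15  0.51  0.17  2.31 -0.59  0.17 -1.01]
toolx [ 0.933 -0.305  0.192] tooly [-0.308 -0.951 -0.015]
(0.455, -0.18, 0.26, -17.6, 0.0) (array([ -0.82, -11.08,  -0.42]), array([  -6.6,   -5. , -150.4]))
(0.455, -0.18, 0.26, -10.0, 0.0) (array([ -0.08, -11.11,  -7.99]), array([  -6.6,   -5. , -150.4]))
```

Request:
jog_arm([
  [[0,0,0],[-10,0,-25],1],
  [[0,-2,0],[-14,-2,-60],1],
  [[0,-5,0],[-12,-4,-95],1],
  [[0,-8,-2],[-10,-5,-125],1],
  [[0,-11,-4],[-7,-5,-150],1],
])

```text
t: 4.3
position: [0.4538, -0.1799, 0.2609]
orientation: [-3.111, 0.38, -0.002]
contact_force: [0.8, -0.1, -1.5]
width: 0.124
grasp_force: 30.0
```

```bash
python3 plan.py .4595 .165 .25 -0.8 0
```

```text
t 4.3 pos [ 0.4538 -0.1799  0.2609] F [ 0.8 -0.1 -1.5] w 0.124 g 29.99927133321762 j [-0.2   0.31  0.61  2.12 -0.26  0.78 -1.24]
toolx [ 0.971 -0.241  0.   ] tooly [-0.241 -0.971 -0.008]
(0.4595, 0.165, 0.25, -0.8, 0.0) (array([ -0.44,  -0.06, -13.13]), array([ -77.5, -336.1,   13.5]))
```

Request:
jog_arm([
  [[0,0,-2],[-9,-40,0],1],
  [[0,0,-4],[-18,-80,0],1],
  [[0,0,-6],[-27,-120,0],1],
  [[0,0,-8],[-37,-160,0],1],
  [[0,0,-10],[-46,-200,0],1],
])

```text
t: 4.8
position: [0.4576, 0.0261, 0.2606]
orientation: [-3.132, 0.107, -0.005]
contact_force: [1.3, -0.7, -1.1]
width: 0.127
grasp_force: 30.0
```

Request:
jog_arm([
  [[0,0,-1],[0,-40,0],1],
  [[0,0,-2],[-1,-80,0],1],
  [[0,0,-3],[-2,-115,10],1],
  [[0,0,-3],[-2,-135,20],1],
  [[0,0,-3],[-2,-140,25],1],
])

```text
t: 5.3
position: [0.4661, 0.1663, 0.2355]
orientation: [-3.135, 0.023, -0.004]
contact_force: [-0.4, -0.3, -1.1]
width: 0.126
grasp_force: 30.0
```

Request:
jog_arm([
  [[0,0,0],[0,0,0],1],
  [[0,0,0],[0,0,0],1],
  [[0,0,0],[0,0,0],1],
  [[0,0,0],[0,0,0],1],
  [[0,0,0],[0,0,0],1],
])

```text
t: 5.8
position: [0.4674, 0.1642, 0.2368]
orientation: [-3.134, 0.029, -0.007]
contact_force: [-0.1, 0.4, -1.0]
width: 0.125
grasp_force: 30.0
```

```bash
python3 - <<'E'
from wr import *
for n in("top","wrist"):
    s=imaging.snapshot(n);cv2.imwrite(f"pics/{n}4.png",s["color"]);np.savez(f"{n}4.npz",**s)
E
python3 plan.py .4595 .165 .2 -0.8 0
```

```text
t 5.9 pos [0.4673 0.1645 0.2367] F [-0.2  0.7  0.1] w 0.128 g 29.998862743377686 j [-0.8   0.34  0.46  2.13 -0.24  0.71 -1.77]
toolx [ 1.    -0.018  0.004] tooly [-0.018 -1.    -0.007]
(0.4595, 0.165, 0.2, -0.8, 0.0) (array([-0.42, -0.25, -0.21]), array([-8. , -0. , 36.6]))
```

View pics/wrist4.png

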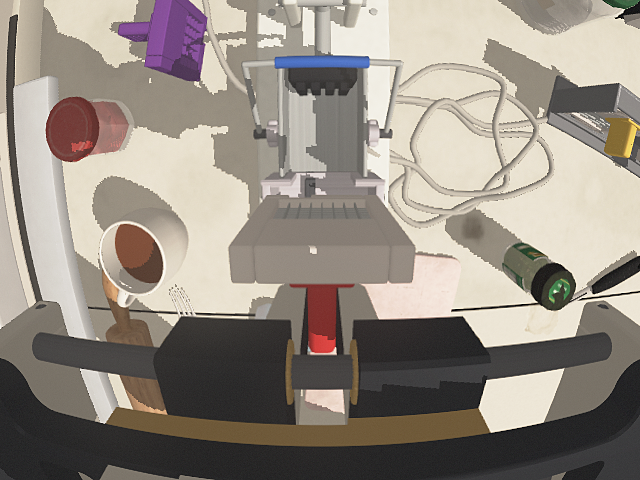

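Wrist view: the cassette hangs over the well (top frame (231-413, 245-280), tab (322,315)), the bail bar is at (275-369,62), hinge bosses at (262,133)/(383,131), and a key-like dark bar shows at (311,185). Cast rays to compare centrelines.

```bash
python3 - <<'E'
from wr import *
s=dict(np.load("wrist4.npz"));c=s["color"]
print(s["origin"])
hsv=cv2.cvtColor(c,cv2.COLOR_BGR2HSV);H,S_,V=[hsv[...,i].astype(int) for i in range(3)]
m=(H>98)&(H<125)&(S_>130);m[100:]=0;m[:, :240]=0;m[:,400:]=0
v,u=np.nonzero(m);print("bar",u.min(),u.max(),v.min(),v.max());P=plane(s,[(u.min(),v[u<u.min()+3].mean()),(u.max()+1,v[u>u.max()-3].mean())],.153);print(P.round(4),P.mean(0).round(4))
print("hinge",plane(s,[(262,133),(383,131)],.095).round(4))
zt=.2367-.081+.104
print("cass top front",plane(s,[(231,245),(413,245)],zt).round(4));print("back",plane(s,[(257,196),(368,196)],zt).round(4))
m=((H<8)|(H>172))&(S_>130);m[:280]=0;m[360:]=0;m[:,:290]=0;m[:,360:]=0
v,u=np.nonzero(m);print("tab",u.min(),u.max(),plane(s,[((u.min()+u.max()+1)/2,320)],zt-.004).round(4))
t=c[160:290,220:425];cv2.imwrite("pics/w4c.png",cv2.resize(t,None,fx=3.8,fy=3.8,interpolation=2))
E
```

```text
[0.54374341 0.16177631 0.39236512]
bar 275 368 56 67
[[0.592  0.1927 0.153 ]
 [0.5909 0.133  0.153 ]] [0.5915 0.1629 0.153 ]
hinge [[0.5462 0.212  0.095 ]
 [0.5461 0.1156 0.095 ]]
cass top front [[0.5034 0.1983 0.2597]
 [0.5024 0.129  0.2597]]
back [[0.522  0.187  0.2597]
 [0.5212 0.1466 0.2597]]
tab 290 353 [[0.4691 0.1642 0.2557]]
```

View pics/w4c.png

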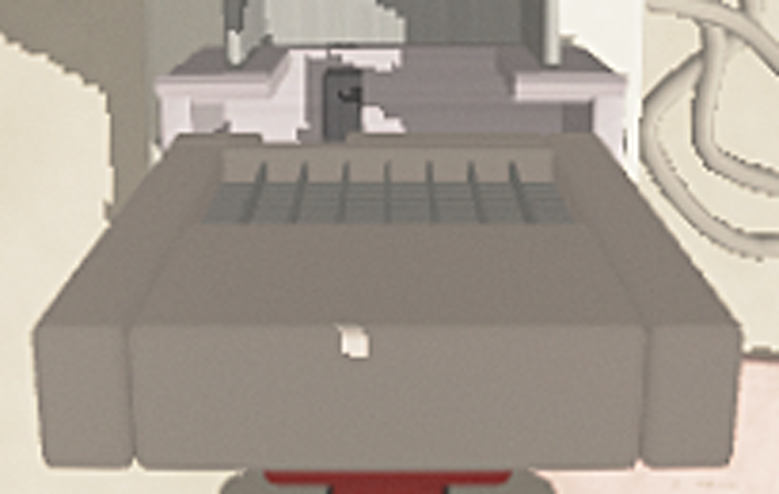

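Crop: cassette top face spans rows 325–468, its foot edge is at row 135 with the notch at columns 262–348; the dark key bar is at columns 322–362, rows 70–140, between the lips.

```bash
python3 - <<'E'
from wr import *
s=dict(np.load("wrist4.npz"))
f=lambda pts,z:plane(s,[(220+a/3.8,160+b/3.8) for a,b in pts],z)[:,:2].round(4).tolist()
for dz in(0,.003): print("top back edge",f([(36,328),(741,328)],.2597+dz),"front edge",f([(45,465),(735,465)],.2597+dz))
zb=.2367-.081
print("foot back edge",f([(172,136),(615,136)],zb),"notch",f([(262,138),(348,138)],zb))
print("key top",f([(322,100),(362,100)],.045),f([(322,130),(362,130)],.045))
print("chan outer rear",f([(155,78),(638,76)],.094),"lip ends",f([(275,92),(515,90)],.094))
E
```

```text
top back edge [[0.5029, 0.199], [0.5018, 0.1281]] front edge [[0.488, 0.1995], [0.4869, 0.1278]]
top back edge [[0.5038, 0.1982], [0.5028, 0.1289]] front edge [[0.4892, 0.1987], [0.4882, 0.1286]]
foot back edge [[0.5049, 0.2013], [0.5037, 0.1256]] notch [[0.5042, 0.1858], [0.5039, 0.1711]]
key top [[0.4949, 0.1817], [0.4947, 0.1718]] [[0.4874, 0.1819], [0.4872, 0.172]]
chan outer rear [[0.5076, 0.2147], [0.5063, 0.1113]] lip ends [[0.5038, 0.1889], [0.5034, 0.1378]]
```

Request:
jog_arm([
  [[-0.4,-0.2,0],[-5,1,20],1],
  [[-0.4,-0.2,0],[-5,1,40],1],
  [[-0.4,-0.2,0],[-5,1,48],1],
  [[-0.4,-0.2,0],[-5,1,48],1],
  [[-0.4,-0.2,0],[-5,1,48],1],
])

```text
t: 6.4
position: [0.4628, 0.1642, 0.1889]
orientation: [-3.141, 0.027, -0.001]
contact_force: [-0.7, -1.0, -0.9]
width: 0.131
grasp_force: 30.0
```

```bash
python3 - <<'E'
from wr import *
s=imaging.snapshot("wrist");np.savez("wrist5.npz",**s)
t=s["color"][130:290,200:440];cv2.imwrite("pics/w5c.png",cv2.resize(t,None,fx=3.3,fy=3.3,interpolation=2))
E
python3 plan.py .4623 .1635 .17 -0.8 0
```

```text
t 6.45 pos [0.4629 0.1643 0.1891] F [ 0.4 -0.5 -1.3] w 0.126 g 29.998859167099 j [-0.76  0.41  0.42  2.19 -0.29  0.6  -1.72]
toolx [ 1.    -0.017  0.001] tooly [-0.017 -1.    -0.001]
(0.4623, 0.1635, 0.17, -0.8, 0.0) (array([-0.04, -0.09, -0.19]), array([-0.6,  0.8, 19.1]))
```

View pics/w5c.png

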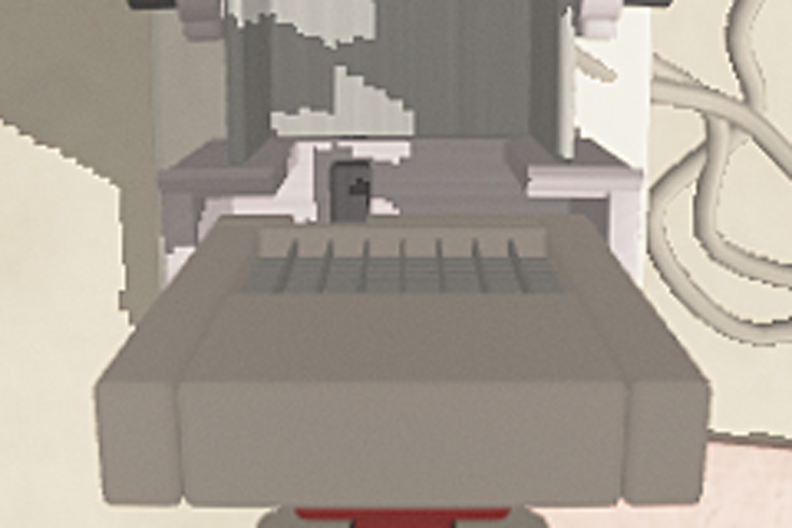

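Crop: foot edge at row 217 (columns 210–588), notch right edge ~370, key bar columns 330–372; still well aligned.

```bash
python3 - <<'E'
from wr import *
s=dict(np.load("wrist5.npz"))
f=lambda pts,z:plane(s,[(200+a/3.3,130+b/3.3) for a,b in pts],z)[:,:2].round(4).tolist()
zt=.1891-.081+.104
print("top back",f([(97,383),(710,383)],zt),"front",f([(104,502),(703,502)],zt))
print("foot",f([(205,220),(596,220)],zt-.104),"notch",f([(294,220),(370,220)],zt-.104))
print("key",f([(330,190),(371,190)],.045),"chan rear",f([(160,183),(642,181)],.094),"lip",f([(277,192),(527,192)],.094))
E
```

```text
top back [[0.4987, 0.1988], [0.4975, 0.1281]] front [[0.4838, 0.1995], [0.4826, 0.128]]
foot [[0.4996, 0.2025], [0.4983, 0.1256]] notch [[0.4992, 0.1849], [0.4988, 0.17]]
key [[0.4956, 0.1817], [0.4954, 0.1716]] chan rear [[0.5054, 0.2141], [0.504, 0.1138]] lip [[0.5027, 0.1895], [0.5018, 0.1379]]
```

Request:
jog_arm([
  [[0,0,0],[-1.2,0.8,12],1],
  [[0,0,0],[-1.2,0.8,24],1],
  [[0,0,0],[-1.2,0.8,36],1],
  [[0,0,0],[-1.2,0.8,48],1],
  [[0,0,0],[-1.2,0.8,58],1],
], force=25)

```text
t: 6.95
position: [0.4611, 0.1635, 0.1294]
orientation: [-3.141, 0.027, -0.0]
contact_force: [0.4, -0.9, -1.2]
width: 0.125
grasp_force: 25.0
```

Request:
jog_arm([
  [[0,0,0],[0,0,2],1],
  [[0,0,0],[0,0,5],1],
  [[0,0,0],[0,0,8],1],
  [[0,0,0],[0,0,10],1],
  [[0,0,0],[0,0,10],1],
])

```text
t: 7.45
position: [0.4612, 0.1636, 0.1204]
orientation: [-3.141, 0.027, -0.001]
contact_force: [0.3, 1.3, -1.4]
width: 0.126
grasp_force: 25.0
```

```bash
python3 plan.py .4617 .1635 .117 -0.8 0
```

```text
t 7.45 pos [0.4612 0.1636 0.1204] F [ 0.3  1.3 -1.4] w 0.126 g 24.99888449907303 j [-0.68  0.52  0.32  2.24 -0.38  0.43 -1.64]
toolx [ 1.    -0.017  0.001] tooly [-0.017 -1.    -0.   ]
(0.4617, 0.1635, 0.117, -0.8, 0.0) (array([-0.02, -0.04, -0.18]), array([0.5, 0.1, 3.4]))
```

Request:
jog_arm([
  [[0,0,0],[0,0,1],1],
  [[0,0,0],[0,0,2],1],
  [[0,0,0],[0,0,3],1],
  [[0,0,0],[0,0,4],1],
  [[0,0,0],[0,0,4.5],1],
])

```text
t: 7.95
position: [0.4612, 0.1636, 0.1163]
orientation: [-3.141, 0.027, -0.001]
contact_force: [-4.3, -0.2, 15.2]
width: 0.128
grasp_force: 25.0
```

```bash
python3 plan.py .4617 .1635 .117 -0.8 0
```

```text
t 7.95 pos [0.4612 0.1636 0.1163] F [-4.3 -0.2 15.2] w 0.128 g 25.0029319524765 j [-0.68  0.52  0.31  2.25 -0.39  0.42 -1.64]
toolx [ 1.    -0.017  0.001] tooly [-0.017 -1.    -0.001]
(0.4617, 0.1635, 0.117, -0.8, 0.0) (array([-0.04, -0.04, -0.18]), array([ 0.5,  0.1, -0.7]))
```

Seated at the floor height (TCP .1163, 15 N). Release and back off upward.

Request:
jog_arm([
  [[0,0,0],[0,0,-1],1],
  [[0,0,0],[0,0,-1.5],1],
  [[0,0,0],[0,0,-1.5],0.4],
  [[0,0,0],[0,0,-1.5],0.4],
  [[0,0,0],[0,0,-1.5],0.4],
])

```text
t: 8.45
position: [0.4612, 0.1636, 0.1174]
orientation: [-3.141, 0.027, -0.001]
contact_force: [0.7, -0.4, -0.1]
width: 0.291
grasp_force: 0.0
```

Request:
jog_arm([
  [[0,0,0],[0,0,0],0.4],
  [[0,0,0],[0,0,-20],0.4],
  [[0,0,0],[0,0,-55],0.4],
  [[0,0,0],[0,0,-90],0.4],
  [[0,0,0],[0,0,-110],0.4],
])

```text
t: 8.95
position: [0.4617, 0.1635, 0.2297]
orientation: [-3.14, 0.027, -0.004]
contact_force: [-1.0, 0.3, 0.5]
width: 0.303
grasp_force: 0.0
```

```bash
python3 plan.py .61 .1635 .23 -0.8 0
python3 - <<'E'
from wr import *
s=imaging.snapshot("wrist");np.savez("wrist6.npz",**s)
t=s["color"][30:400,200:440];cv2.imwrite("pics/w6c.png",cv2.resize(t,None,fx=1.6,fy=1.6,interpolation=2))
E
```

```text
t 8.95 pos [0.4617 0.1635 0.2297] F [-1.   0.3  0.5] w 0.303 g 0.0 j [-0.81  0.34  0.47  2.15 -0.24  0.7  -1.76]
toolx [ 1.    -0.017  0.003] tooly [-0.017 -1.    -0.001]
(0.61, 0.1635, 0.23, -0.8, 0.0) (array([-0.07, -0.15, -0.2 ]), array([ 1.483e+02, -2.600e+00,  1.000e-01]))
```

View pics/w6c.png

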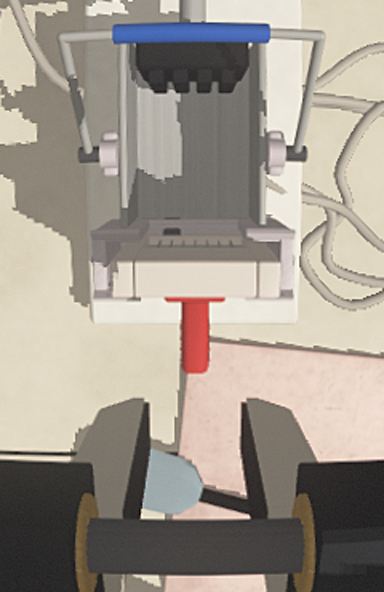

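Crop: the cassette stands in the channels (top face around (195,278)), tab to the front at (196,335); the bail bar is still back at (190,33). Check the top's height by depth.

```bash
python3 - <<'E'
from wr import *
s=dict(np.load("wrist6.npz"));d=s["depth"]
def pt(u,v):
    K=s["K"];q=np.array([u-K[0,2],v-K[1,2]]);r=np.hypot(*q);th=r/K[0,0];k=np.array([*(q/r*np.tan(th)),1])*d[int(v),int(u)]
    return (att(s)@k+s["origin"]).round(4)
for a,b in((150,270),(150,285),(250,270),(250,285),(195,320),(120,32),(190,32),(260,32)): print((a,b),pt(200+a/1.6,30+b/1.6))
E
```

```text
(150, 270) [0.4952 0.182  0.1399]
(150, 285) [0.489  0.1821 0.1413]
(250, 270) [0.4945 0.1401 0.1401]
(250, 285) [0.4879 0.14   0.1391]
(195, 320) [0.4725 0.1635 0.1375]
(120, 32) [0.5916 0.1898 0.1568]
(190, 32) [0.5905 0.1633 0.1569]
(260, 32) [0.5909 0.1366 0.155 ]
```

Request:
jog_arm([
  [[0,0,0],[35,0,-15],1],
  [[0,0,0],[75,0,-15],1],
  [[0,0,0],[115,0,-10],1],
  [[0,0,0],[145,-1,0],1],
  [[0,0,0],[151,-2.5,0],1],
], force=20)

```text
t: 9.5
position: [0.6144, 0.1629, 0.2257]
orientation: [3.14, -0.028, 0.001]
contact_force: [-0.9, 0.5, 0.1]
width: 0.006
grasp_force: 0.0
```

Request:
jog_arm([
  [[0,0,0],[0,0,0],1],
  [[0,0,0],[0,0,0],1],
  [[0,0,0],[0,0,0],1],
  [[0,0,0],[0,0,0],1],
  [[0,0,0],[0,0,0],1],
])

```text
t: 10.0
position: [0.6117, 0.1637, 0.2281]
orientation: [-3.141, 0.026, -0.002]
contact_force: [0.7, -0.4, -0.3]
width: 0.006
grasp_force: 0.0
```

```bash
python3 plan.py .612 .1635 .155 -0.8 0
```

```text
t 10.0 pos [0.6117 0.1637 0.2281] F [ 0.7 -0.4 -0.3] w 0.006 g 0.0 j [-0.65  0.52  0.45  1.84 -0.3   0.84 -1.64]
toolx [ 1.    -0.017  0.001] tooly [-0.017 -1.    -0.001]
(0.612, 0.1635, 0.155, -0.8, 0.0) (array([-0.05, -0.06, -0.15]), array([ 0.2,  0.3, 73.1]))
```

Request:
jog_arm([
  [[0,0,0],[0,0,20],1],
  [[0,0,0],[0,0,42],1],
  [[0,0,0],[0,0,60],1],
  [[0,0,0],[0,0,70.5],1],
  [[0,0,0],[0,0,70.5],1],
])

```text
t: 10.5
position: [0.6115, 0.1634, 0.156]
orientation: [3.141, -0.027, -0.002]
contact_force: [0.1, 0.5, 0.1]
width: 0.009
grasp_force: 0.0
```

Request:
jog_arm([
  [[0,0,0],[-8,0,0],1],
  [[0,0,0],[-17,0,-6],1],
  [[0,0,0],[-26,0,-10.6],1],
  [[0,0,0],[-36.5,0,-14],1],
  [[0,0,0],[-47,0,-16],1],
])

```text
t: 11.0
position: [0.5643, 0.1645, 0.1741]
orientation: [-3.14, 0.026, -0.003]
contact_force: [1.7, -0.1, 0.9]
width: 0.003
grasp_force: 0.4
```

```bash
python3 plan.py .5647 .1635 .1736 -0.8 0
```

```text
t 11.0 pos [0.5643 0.1645 0.1741] F [ 1.7 -0.1  0.9] w 0.003 g 0.3972723428159952 j [-0.66  0.53  0.42  1.99 -0.33  0.68 -1.62]
toolx [ 1.    -0.017  0.002] tooly [-0.017 -1.    -0.001]
(0.5647, 0.1635, 0.1736, -0.8, 0.0) (array([-0.06, -0.09, -0.16]), array([0.4, 1. , 0.5]))
```

Contact with the bar (1.7 N). Continue along the arc.

Request:
jog_arm([
  [[0,0,0],[-10,0.5,0.5],1],
  [[0,0,0],[-19,0.5,1],1],
  [[0,0,0],[-28,0.5,3],1],
  [[0,0,0],[-36.5,0.5,6],1],
  [[0,0,0],[-43,0.5,9],1],
])

```text
t: 11.5
position: [0.5212, 0.1645, 0.1636]
orientation: [-3.141, 0.027, -0.0]
contact_force: [0.6, -0.3, -0.5]
width: 0.007
grasp_force: 0.3
```

Request:
jog_arm([
  [[0,0,0],[-4,0,2],1],
  [[0,0,0],[-8,0,4.5],1],
  [[0,0,0],[-11,0,6.5],1],
  [[0,0,0],[-13.5,0,8.5],1],
  [[0,0,0],[-14.5,0,9],1],
])

```text
t: 12.0
position: [0.5077, 0.1647, 0.1548]
orientation: [-3.141, 0.027, -0.001]
contact_force: [1.0, 0.2, -0.8]
width: 0.003
grasp_force: 0.8
```

```bash
python3 plan.py .5072 .1635 .1556 -0.8 0
python3 - <<'E'
from wr import *
for n in("wrist","top"):
    s=imaging.snapshot(n)
    hsv=cv2.cvtColor(s["color"],cv2.COLOR_BGR2HSV);H,S_,V=[hsv[...,i].astype(int) for i in range(3)]
    m=(H>98)&(H<125)&(S_>130)&(V>40)
    k,l,st,c=cv2.connectedComponentsWithStats(m.astype(np.uint8));w=cloud(s)
    for i in range(1,k):
        if st[i,4]>15: print(n,st[i],c[i].round(1),plane(s,[c[i]],.152).round(4) if n=="wrist" else np.nanmedian(w[l==i],0).round(4))
E
```

```text
t 12.0 pos [0.5077 0.1647 0.1548] F [ 1.   0.2 -0.8] w 0.003 g 0.8238785248249769 j [-0.7   0.51  0.4   2.13 -0.35  0.57 -1.63]
toolx [ 1.    -0.017  0.001] tooly [-0.017 -1.    -0.   ]
(0.5072, 0.1635, 0.1556, -0.8, 0.0) (array([-0.01, -0.04, -0.18]), array([-0.5,  1.2, -0.8]))
wrist [264 315  17   5  64] [272.2 316.6] [[0.4996 0.1889 0.152 ]]
wrist [363 315  21   4  78] [373.  316.5] [[0.4988 0.1402 0.152 ]]
wrist [321 321   2  10  19] [321.5 325.7] [[0.4943 0.1652 0.152 ]]
top [524 226  39  18 245] [542.1 233.1] [ 0.5847 -0.6347  0.0725]
top [527 239  40  14 237] [547.7 246.3] [ 0.5472 -0.6463  0.0727]
top [274 352  43  17 213] [296.7 359.8] [0.2596 0.0078 0.0235]
```

Request:
jog_arm([
  [[0,0,0],[-1,0,0.5],1],
  [[0,0,0],[-2.5,0,1],1],
  [[0,0,0],[-2.5,0,1],1],
  [[0,0,0],[3,0,0],1],
  [[0,0,0],[4,0,-15],1],
])

```text
t: 12.6
position: [0.5113, 0.1645, 0.1691]
orientation: [3.141, -0.027, -0.003]
contact_force: [0.2, 0.6, -0.8]
width: 0.003
grasp_force: 0.0
```

Request:
jog_arm([
  [[0,0,0],[0,0,-15],1],
  [[0,0,0],[-9,0,-15],1],
  [[0,0,0],[-18,0,-15],1],
  [[0,0,0],[-18,0,-10],1],
  [[0,0,0],[-18,0,1],1],
])

```text
t: 13.1
position: [0.4934, 0.1653, 0.1685]
orientation: [-3.141, 0.026, -0.002]
contact_force: [1.1, 0.3, 0.2]
width: 0.005
grasp_force: 0.0
```

```bash
python3 plan.py .4925 .1635 .157 -0.8 0
```

```text
t 13.1 pos [0.4934 0.1653 0.1685] F [1.1 0.3 0.2] w 0.005 g 0.0 j [-0.73  0.47  0.42  2.14 -0.34  0.59 -1.65]
toolx [ 1.    -0.016  0.001] tooly [-0.016 -1.    -0.001]
(0.4925, 0.1635, 0.157, -0.8, 0.0) (array([-0.04, -0.06, -0.14]), array([-0.9,  1.8, 11.5]))
```

Request:
jog_arm([
  [[0,0,0],[0,0,3],1],
  [[0,0,0],[0,0,6],1],
  [[0,0,0],[-0.5,0,8],1],
  [[0,0,0],[-1,0,9.5],1],
  [[0,0,0],[-1.5,0,10.5],1],
])

```text
t: 13.6
position: [0.4923, 0.1648, 0.1588]
orientation: [-3.141, 0.027, -0.001]
contact_force: [-2.8, -1.5, 14.6]
width: 0.004
grasp_force: 7.8
```

Request:
jog_arm([
  [[0,0,0],[0,0,0.5],1],
  [[0,0,0],[0,0,1],1],
  [[0,0,0],[0,0,1],1],
  [[0,0,0],[0,0,1],1],
  [[0,0,0],[0,0,1],1],
])

```text
t: 14.1
position: [0.4923, 0.1649, 0.1587]
orientation: [-3.14, 0.027, -0.002]
contact_force: [-4.8, -2.5, 17.4]
width: 0.006
grasp_force: 9.0
```

Request:
jog_arm([
  [[0,0,0],[0,0,-10],1],
  [[0,0,0],[0,0,-30],1],
  [[0,0,0],[-20,0,-60],1],
  [[0,0,0],[-30,0,-80],1],
  [[0,0,0],[-30,0,-80],1],
])

```text
t: 14.6
position: [0.4623, 0.1659, 0.2399]
orientation: [-3.139, 0.026, -0.006]
contact_force: [0.7, 0.2, -0.1]
width: 0.005
grasp_force: 0.0
```

```bash
python3 - <<'E'
from wr import *
s=imaging.snapshot("wrist");d=s["depth"]
hsv=cv2.cvtColor(s["color"],cv2.COLOR_BGR2HSV);H,S_,V=[hsv[...,i].astype(int) for i in range(3)]
m=(H>98)&(H<125)&(S_>130)&(V>40);m[330:]=0
v,u=np.nonzero(m);K=s["K"];q=np.c_[u-K[0,2],v-K[1,2]];r=np.linalg.norm(q,axis=1);k=np.c_[q/r[:,None]*np.tan(r/K[0,0])[:,None],np.ones(len(r))]*d[v,u][:,None]
P=k@att(s).T+s["origin"];print(len(u),np.median(P,0),np.quantile(P[:,2],[.1,.5,.9]),np.quantile(P[:,1],[.02,.98]))
t=s["color"][60:420,180:460];cv2.imwrite("pics/w7.png",cv2.resize(t,None,fx=1.6,fy=1.6))
print(manip.sense()["t"],manip.sense()["position"],manip.sense()["contact_force"])
E
```

```text
854 [0.4905335  0.16498561 0.14765601] [0.14646994 0.14765601 0.14870783] [0.13639326 0.1927957 ]
14.65 [0.46254103 0.16606721 0.23876166] [ 0.26142058 -0.82274764 -0.20955498]
```

The bar's top is at z .1477, x .4905, which is exactly the closed position on a fully home cassette; the robot is clear. Handing in.

```bash
python3 -c "
from station import hand_in
print(hand_in())"
```

```text
the job is handed in; nothing more can be done
None
```

The red cassette is fully home in the well, tab to the front, and the bail's blue bar rests on top of it; I handed the job in at about 14.7 s and no verdict came back. I viewed 11 pictures, one over the limit of 10.

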